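# Centre the pepper mill on its display stand

## Task

The little pepper mill has been left near the edge of its round display stand and could fall off. Tap it gently, low down, with the outside of the closed fingers until it stands upright in the middle of the stand: do not take it between the fingers, lift it or tip it over. Leave the stand and the other things on the counter where they are, and finish clear of everything.

Things in the scene. Friction and masses are not known exactly. Their poses are not given: they have to be found in the camera images.
- mill: Top-heavy turned pepper mill of dark wood, round, 78 mm tall, about 130 g. Origin: centre of its underside; z runs up its axis. Foot 32 mm across; belly 48 mm across from 10 to 20 mm up (push here); waist 24 mm at 48 mm up; head 34 mm at 54 mm; 12 mm steel ball on top. Loose on the stand's flat top, 25 to 39 mm from its middle, any direction. Slides if pushed slowly at the belly, tips if pushed at the head.
- stand: Loose round display stand of light wood, 0.9 kg, 52 mm high, on the counter (z = 0). Origin: centre of its underside; z runs up through its middle. Its top is a flat disc 100 mm across, 52 mm above the origin, centred on it; the foot is 104 mm across, with a narrower waist between. Its yaw means nothing.
- sauce_jar: Bystander: round jar with a steel cap, 58 mm across, 88 mm tall, loose on the counter. Origin: centre of its underside.
- stamp: Bystander: ravioli stamp, a brass disc 58 mm across with a turned wooden knob handle on it, 66 mm tall, loose on the counter. Origin: centre of its underside.
- tub: Bystander: low clear tub with a white lid, 88 mm across, 47 mm tall, loose on the counter. Origin: centre of its underside.
Mind the look-alikes: they are no part of the job. Of the things like the mill, leave any that is red; of the rest the larger one is meant.

How it is judged:
By the outcome, as a careful person would: the job done as asked, in the order asked, and still so for the second after the job is handed in, with the robot touching nothing.
It also fails if it takes over 40 s, if anything falls off the work surface, if the arm or the gripper's body presses on something with over 40 N, if the wrist force passes 120 N, or if a joint passes its speed limit or range.

## Robot

A 6-joint arm with a two-finger parallel gripper is mounted at the origin on the work surface. World frame = base frame: x ahead of the robot, y to its left, z up, the work surface at z = 0. Lengths are in mm, angles in degrees, forces in N, time in s.
With the tool pointing down it reaches from about 300 to 850 mm from the base axis. Payload 4.2 kg.
Tool frame: the origin (TCP) lies at the very end of the fingers, on their centre line; the grasp point (between the pads) lies 19 mm behind it; z points along the fingers, x is the direction in which the jaws open and shut, and the axes are right-handed (so a half turn about z gives the same grasp; the last joint's range is limited). The gripper opens to 91 mm and grips with 3 to 60 N. Pads are 32 mm wide; open, the fingers measure 118 mm over their backs; the gripper's body (76 mm by 178 mm) begins 60 mm behind the grasp point.
Start: joints at [-76.089, 18.312, 89.639, -0, 72.044, -1.146], TCP at [149.379, -555.274, 213.976] pointing down, gripper open.
Joint ranges: [-177.97, 177.97], [-48.28, 115.42], [12.27, 149.76], [-77.06, 257.06], [2.81, 150.46], [-146.56, 146.56]. Speed limits (degrees/s): [147.25, 147.25, 180, 180, 180, 180].

## Interface

Orientations are given as [roll, pitch, yaw] about the fixed x, y, z axes, in that order (R = Rz(yaw) Ry(pitch) Rx(roll)).
In Python, from workcell import env gives the robot as it stands.
- The arm moves only by the tool servo_tool, never from a script. Its argument "plan" is a list of rows, each a list of 3 entries, a list of its own where there are three numbers: the turn, a rotation vector about the tool's x, y, z in degrees, then the shift along the tool's x, y, z in mm, then the finger opening in mm, from 0 to 91.2. In form: [[[ax, ay, az], [dx, dy, dz], claw], ...]. A call has exactly 10 rows; each row shifts and turns the pose as measured when the row begins, along the tool's axes as they then stand; what a row does not reach is not made up. A row lasts 1/8 s, in which the tool goes at most 62.5 mm and 10.7 degrees, less where a joint would pass 70% of its speed; a pose out of reach is approached as far as the arm can. A call with a gripper value outside its range is refused whole. The fingers move at their own pace and stop on an object; "squeeze" is the grip in N (left out, the last holds). Time passes only in rows, so rows that do not move let the fingers close, or fill a call up. It gives the time, the measured TCP pose, the force and the opening at its end, in the units of the state.
- env.state(): the state, without advancing time (a new reading comes with each control period).
- env.grab_frame(name): name is "scene" or "side" or "wrist"; returns a dict with "pixels" (420x560x3 uint8, red, green, blue), "intrinsics" (3x3 intrinsics, pixels), "eye" and "attitude" of the camera in the world. Camera axes: x right, y up, looking along -z (the intrinsics and any distortion apply to the point x, -y, -z); pixel columns grow to the right and rows downward; lengths in mm; the calibration is good to about 2 mm. A picture is of the moment at which its call begins. There is no depth.
- env.job_done(): hands the job in, once; it reports no verdict.
The state is a dict: "time_s": time; "qpos": joint angles; "qvel": joint speeds; "effort": joint torques, N m; "ee_pos": TCP position; "ee_rot": TCP orientation; "force": force on the tool from outside, world axes, zero at the start; "torque": the same for the moment, N m; "gripper_width": finger opening in mm.
Only numpy, scipy, OpenCV 4.12 (cv2) and the standard library are available. Lean on these libraries where they do the work, as an engineer would, in place of code of your own. Each camera call takes 0.05 s, during which the arm holds its last target.

## Working session

There is one attempt and no reset: what is moved stays moved. The work goes in short steps, Python scripts to look and compute and a tool call to move; the robot and the scene stay as the last step left them, time stands still between calls to the robot, and variables do not carry over. Pictures are saved under pics/ and viewed, and the job is handed in when it is done.

Besides the shell and the picture viewer there is one more tool, called after "Call:" as a command line: name --argument value ..., lists and objects as JSON in quotes. servo_tool: Moves the arm, as the interface text tells. Its arguments: {"type":"object","properties":{"plan":{"type":"array"},"squeeze":{"type":"number"}},"required":["plan"]}

```bash
mkdir -p pics; ls
cat > h.py <<'E'
import numpy as np, cv2
from workcell import env
def grab(n,fn=None):
    f=env.grab_frame(n)
    if fn: cv2.imwrite('pics/'+fn,cv2.cvtColor(f['pixels'],cv2.COLOR_RGB2BGR))
    return f
E
python3 - <<'E'
from h import *
for n in ['scene','side','wrist']:
    f=grab(n,n+'0.png'); print(n,{k:(v.tolist() if hasattr(v,'tolist') else v) for k,v in f.items() if k!='pixels'})
print(env.state())
E
```

```text
pics
scene {'intrinsics': [[430.43907284925854, 0.0, 280.07290787515103], [0.0, 430.43907284925854, 202.16468605543588], [0.0, 0.0, 1.0]], 'eye': [766.6329035852365, -440.411222086768, 703.5055758588811], 'attitude': [39.556464205469894, -0.49399883295605285, 30.280347128840898]}
side {'intrinsics': [[407.2766990353593, 0.0, 273.42281957480134], [0.0, 407.2766990353593, 208.42792621470446], [0.0, 0.0, 1.0]], 'eye': [483.40557773877305, -726.6527683483328, 578.1673712864172], 'attitude': [55.675802617016245, 0.788196416290862, -4.076435399894894]}
wrist {'intrinsics': [[314.1649359632952, 0.0, 279.0428029204697], [0.0, 314.1649359632952, 209.15131190416758], [0.0, 0.0, 1.0]], 'eye': [214.0345195603887, -536.8649442459257, 384.3678332391242], 'attitude': [-13.900462735897069, 0.05370452451833748, -74.89214376126927]}
{'time_s': 0.15, 'qpos': array([-7.60866712e+01,  1.83441282e+01,  8.96899713e+01, -2.63062254e-03,
        7.20443198e+01, -1.14453176e+00]), 'qvel': array([ 0.00644226, -0.05437649, -0.25738803, -0.10996324, -0.02116898,
        0.03966358]), 'effort': array([ 3.63385407e-04, -4.12773657e+01, -2.32154828e+01,  7.27140158e-02,
        4.33575734e-02, -1.03448756e-04]), 'ee_pos': array([ 149.29062685, -554.88894462,  213.30695017]), 'ee_rot': array([ 1.79999065e+02,  7.84536496e-02, -7.49413274e+01]), 'force': array([ 0.0925079 , -0.49319305,  0.34243902]), 'torque': array([-0.01432156,  0.02344379, -0.00429359]), 'gripper_width': 91.08689557089644}
```

View pics/scene0.png

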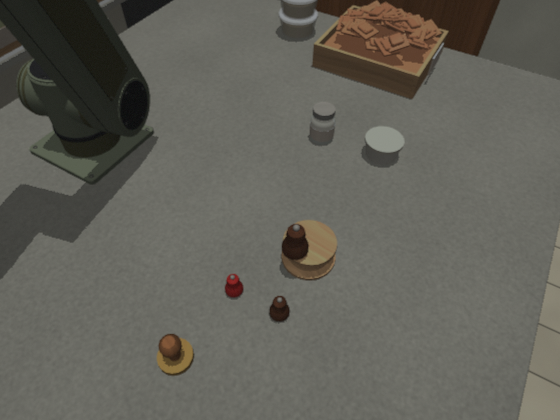

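View pics/side0.png

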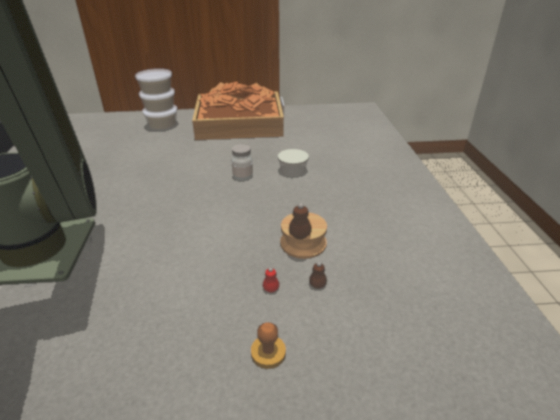

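View pics/wrist0.png

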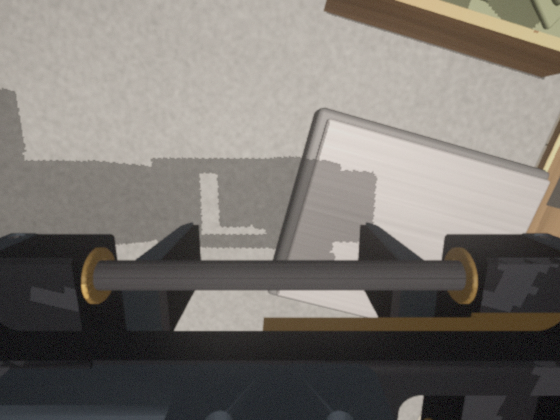

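Scene view: candidates for the mill are the dark mill on the stand (295,240), a small dark one on the counter (279,307) and a red one (234,285). The same three are in the side view at (300,222), (318,275) and (271,280). The stand is at (310,245), the stamp at (175,352), the jar at (322,118) and the tub at (384,143). By the description, I choose the larger dark one, on the stand. Next I check it in a close crop and measure.

```bash
cat >> h.py <<'E'
from scipy.spatial.transform import Rotation as R
def cam(f):
    return np.array(f['intrinsics']),np.array(f['eye']),R.from_euler('xyz',f['attitude'],degrees=True).as_matrix()
def ray(f,uv):
    K,e,M=cam(f); d=np.linalg.inv(K)@np.array([uv[0],uv[1],1.]); d=M@(d*[1,-1,-1]); return e,d/np.linalg.norm(d)
def onz(f,uv,z):
    e,d=ray(f,uv); return e+d*(z-e[2])/d[2]
def proj(f,p):
    K,e,M=cam(f); c=M.T@(np.asarray(p,float)-e); c=c*[1,-1,-1]; q=K@c; return q[:2]/q[2]
def tri(f,a,g,b):
    e1,d1=ray(f,a); e2,d2=ray(g,b)
    A=np.stack([d1,-d2],1); t=np.linalg.lstsq(A,e2-e1,rcond=None)[0]
    p,q=e1+t[0]*d1,e2+t[1]*d2; return (p+q)/2,np.linalg.norm(p-q)
E
python3 - <<'E'
from h import *
s=grab('scene'); d=grab('side')
for n,a,b in [('mill base-ish',(295,240),(300,222)),('small',(279,300),(318,270)),('jar',(323,107),(241,150)),('tub',(384,139),(293,157)),('stampknob',(170,344),(267,332))]:
    print(n,tri(s,a,d,b))
a=cv2.cvtColor(s['pixels'],cv2.COLOR_RGB2BGR)[205:290,255:350]; b=cv2.cvtColor(d['pixels'],cv2.COLOR_RGB2BGR)[190:275,255:350]
o=np.hstack([cv2.resize(a,None,fx=4,fy=4,interpolation=3),cv2.resize(b,None,fx=4,fy=4,interpolation=3)])
cv2.imwrite('pics/crop1.png',o)
E
```

```text
mill base-ish (array([578.72994674, -55.96839717,  82.72986715]), np.float64(1.0764538912338024))
small (array([ 601.93112715, -149.07635595,   35.28482972]), np.float64(4.187679038905629))
jar (array([457.6396921 , 296.48221226,  81.95777824]), np.float64(6.850230814563239))
tub (array([605.9457319 , 316.21867009,  40.83990539]), np.float64(1.993483100309412))
stampknob (array([ 496.52282717, -303.5199008 ,   51.62559056]), np.float64(1.1462660547685586))
```

View pics/crop1.png

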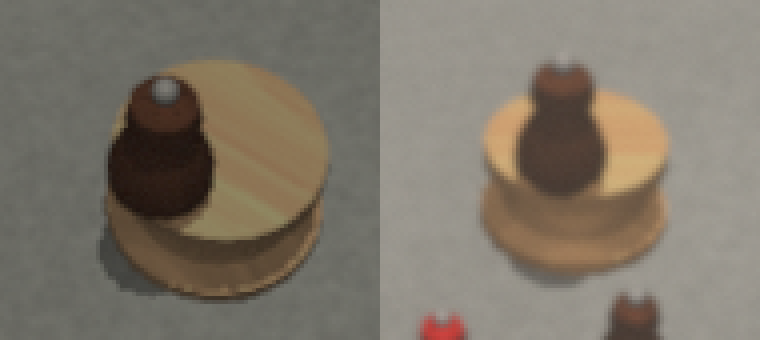

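The crop confirms the dark mill with a steel ball, standing at the left rim of the stand's top (ball at about (296,228) in scene and (301,205) in side). Next I measure the ball and the top disc's rim.

```bash
cat >> h.py <<'E'
from scipy.optimize import least_squares
def stand(f,guess):
    hsv=cv2.cvtColor(f['pixels'],cv2.COLOR_RGB2HSV)
    m=((hsv[...,1]>75)&(hsv[...,0]>5)&(hsv[...,0]<28)&(hsv[...,2]>90)).astype(np.uint8)
    u,v=proj(f,list(guess)+[30]).astype(int); box=np.zeros_like(m); box[v-60:v+50,u-50:u+50]=1; m*=box
    m=cv2.morphologyEx(m,cv2.MORPH_CLOSE,np.ones((3,3)))
    c=max(cv2.findContours(m,cv2.RETR_EXTERNAL,cv2.CHAIN_APPROX_NONE)[0],key=cv2.contourArea)[:,0,:].astype(float)
    P=np.array([onz(f,p,52)[:2] for p in c])
    c0=np.array(guess,float)
    r=None
    e=np.array(f['eye'])[:2]
    for k in range(6):
        fwd=(c0-e)/np.linalg.norm(c0-e)
        rr=np.linalg.norm(P-c0,axis=1)
        sel=(abs(rr-50)<(12 if k<3 else 5))&(((P-c0)@fwd)>5)
        r=least_squares(lambda q:np.linalg.norm(P[sel]-q[:2],axis=1)-q[2],[*c0,50],loss='soft_l1'); c0=r.x[:2]
    return r.x,sel.sum()
def ball(f,guess,z=124):
    u,v=proj(f,list(guess)+[z]).astype(int)
    hsv=cv2.cvtColor(f['pixels'],cv2.COLOR_RGB2HSV).astype(float)
    w=hsv[v-9:v+10,u-9:u+10]; g=np.where(w[...,1]<70,np.clip(w[...,2]-90,0,None),0)
    return w,g,(u,v)
E
python3 - <<'E'
from h import *
s=grab('scene'); d=grab('side')
b1=(296.0,227.6); b2=(300.5,205.3)
print('ball',tri(s,b1,d,b2),onz(s,b1,124),onz(d,b2,124))
for f in (s,d): print('stand',stand(f,(600,-45)))
# belly: dark mask column extents
for f,n in ((s,'s'),(d,'d')):
    g=cv2.cvtColor(f['pixels'],cv2.COLOR_RGB2HSV); u,v=proj(f,[579,-62,67]).astype(int)
    m=(g[...,2]<75).astype(np.uint8); 
    for r in range(v-6,v+7,2):
        x=np.where(m[r,u-20:u+20])[0]+u-20
        a,b=onz(f,(x.min()-.5,r),67),onz(f,(x.max()+.5,r),67); print(n,r,x.min(),x.max(),((a+b)/2)[:2].round(1),np.linalg.norm(a-b).round(1))
E
```

```text
ball (array([579.51579583, -58.00540481, 124.33347185]), np.float64(1.5766408231364737)) [580.10234776 -58.42699894 124.        ] [579.11592728 -56.52902738 124.        ]
stand (array([593.2925666 , -25.09844766,  48.12344375]), np.int64(50))
stand (array([591.10171674, -27.09008132,  49.42237407]), np.int64(51))
s 241 283 306 [573.8 -48.1] 42.9
s 243 282 307 [575.9 -51.9] 46.3
s 245 282 307 [577.9 -55.6] 46.1
s 247 282 307 [580.  -59.3] 46.0
s 249 282 307 [582. -63.] 45.8
s 251 282 307 [584.1 -66.6] 45.6
s 253 283 306 [586.1 -70.3] 42.0Traceback (most recent call last):
  File "<stdin>", line 12, in <module>
    return umr_minimum(a, axis, None, out, keepdims, initial, where)
ValueError: zero-size array to reduction operation minimum which has no identity
```

Run:
```python
from h import *
s=grab('scene'); d=grab('side')
a=cv2.cvtColor(s['pixels'],cv2.COLOR_RGB2BGR)[265:325,215:300]; b=cv2.cvtColor(d['pixels'],cv2.COLOR_RGB2BGR)[250:310,250:335]
cv2.imwrite('pics/crop2.png',np.hstack([cv2.resize(x,None,fx=4.7,fy=4.7,interpolation=3) for x in (a,b)]))
# stand: fixed radius, upper part only via vertical extent limits
for f in (s,d):
    hsv=cv2.cvtColor(f['pixels'],cv2.COLOR_RGB2HSV)
    u,v=proj(f,[592,-26,52]).astype(int); print(u,v,hsv[v-22:v-10,u+5].tolist())
    for c in [(592,-26),(592,-28)]:
        print(c,[proj(f,[c[0]+50*np.cos(t),c[1]+50*np.sin(t),52]).round(1).tolist() for t in np.radians([-30,0,45,90,135])])
    x=hsv.astype(int)
    print('row',v,x[v,u-2:u+40,1].tolist()); print('col',u,x[v-35:v,u+5,1].tolist())
```

```text
308 241 [[24, 31, 114], [21, 67, 130], [21, 89, 141], [20, 93, 142], [20, 94, 141], [21, 90, 141], [20, 93, 142], [20, 94, 141], [20, 94, 141], [20, 94, 141], [19, 96, 141], [18, 97, 142]]
(592, -26) [[323.9, 261.7], [333.5, 253.0], [334.7, 235.7], [321.2, 222.4], [301.0, 220.1]]
(592, -28) [[323.4, 262.5], [333.0, 253.8], [334.2, 236.4], [320.7, 223.1], [300.5, 220.8]]
row 241 [131, 98, 96, 92, 92, 94, 100, 105, 106, 106, 104, 101, 99, 98, 99, 99, 101, 99, 99, 101, 100, 101, 99, 97, 97, 95, 95, 93, 92, 92, 81, 47, 18, 18, 18, 16, 16, 19, 16, 19, 19, 16]
col 308 [17, 17, 19, 17, 17, 16, 19, 17, 19, 19, 19, 17, 16, 31, 67, 89, 93, 94, 90, 93, 94, 94, 94, 96, 97, 98, 99, 102, 101, 103, 99, 98, 98, 101, 107]
303 224 [[23, 20, 153], [23, 20, 153], [22, 18, 152], [20, 20, 152], [21, 22, 150], [18, 26, 149], [17, 29, 143], [17, 38, 136], [14, 38, 128], [13, 47, 124], [15, 70, 127], [14, 97, 134]]
(592, -26) [[325.8, 230.8], [326.8, 223.6], [317.5, 214.6], [300.9, 211.7], [286.0, 216.2]]
(592, -28) [[325.9, 231.3], [327.0, 224.1], [317.6, 215.1], [301.0, 212.2], [286.1, 216.7]]
row 224 [78, 81, 78, 87, 87, 83, 87, 85, 95, 108, 111, 111, 112, 113, 113, 113, 112, 111, 113, 112, 113, 111, 113, 110, 105, 86, 51, 28, 22, 23, 18, 21, 21, 20, 20, 20, 21, 21, 21, 19, 21, 19]
col 303 [21, 20, 18, 20, 20, 18, 20, 20, 20, 18, 20, 22, 20, 20, 20, 18, 20, 22, 26, 29, 38, 38, 47, 70, 97, 105, 104, 104, 105, 109, 105, 100, 98, 92, 88]
```

View pics/crop2.png

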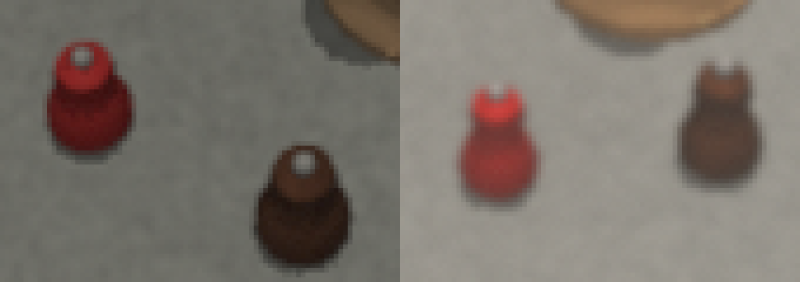

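The crop shows both small mills (red and dark) standing on the counter, clear of the stand. Next: their heights, and a sub-pixel fit of the stand.

```bash
cat >> h.py <<'E'
def stand2(f,guess,thr=55,near=-10):
    # subpixel: radial scan for the saturation edge on plane z=52, far/side arc
    S=cv2.cvtColor(f['pixels'],cv2.COLOR_RGB2HSV)[...,1].astype(np.float32)
    c=np.array(guess,float); e=np.array(f['eye'])[:2]
    for k in range(4):
        fw=np.degrees(np.arctan2(*(c-e)[::-1])); P=[]
        for t in np.radians(np.arange(fw-95,fw+96,4)):
            rs=np.arange(38,62,.5); q=np.array([proj(f,[c[0]+r*np.cos(t),c[1]+r*np.sin(t),52]) for r in rs]).astype(np.float32)
            v=cv2.remap(S,q[None,:,0],q[None,:,1],cv2.INTER_LINEAR)[0]
            if v[:8].min()<75 or v[-4:].max()>45: continue
            i=np.where((v[:-1]>=thr)&(v[1:]<thr))[0]
            if len(i)!=1: continue
            i=i[0]; r=rs[i]+.5*(v[i]-thr)/(v[i]-v[i+1]); P.append([c[0]+r*np.cos(t),c[1]+r*np.sin(t)])
        P=np.array(P)
        fit=least_squares(lambda q:np.linalg.norm(P-q,axis=1)-50,c,loss='soft_l1'); c=fit.x
    return c,len(P),np.abs(fit.fun).mean() if hasattr(fit,'fun') else 0
E
python3 - <<'E'
from h import *
s=grab('scene'); d=grab('side')
print('red',tri(s,(232.7,277.1),d,(270.8,269.6)),'dark',tri(s,(279.5,299.5),d,(319.1,263.8)))
for f in (s,d): print(stand2(f,(592,-26)))
E
```

```text
red (array([ 512.15160635, -155.95425196,   47.59490284]), np.float64(0.974578972633103)) dark (array([ 604.47283072, -153.80351775,   53.12914467]), np.float64(1.0121113191310942))
(array([592.88757987, -25.18258561]), 42, np.float64(0.16236148965290487))
(array([591.645575 , -23.0470622]), 38, np.float64(0.32839458202030214))
```

```bash
cat >> h.py <<'E'
def plan(tpos,trot,n):
    "n equal world steps from current to target; prints tool-frame rows"
    st=env.state(); p=st['ee_pos'].copy(); Rc=R.from_euler('xyz',st['ee_rot'],degrees=True); Rt=trot
    rv=(Rc.inv()*Rt).as_rotvec(); step=(np.array(tpos)-p)/n
    print('now',p.round(1),st['ee_rot'].round(1))
    for i in range(n):
        print([np.degrees(rv/n).round(1).tolist(),Rc.inv().apply(step).round(1).tolist()]); Rc=Rc*R.from_rotvec(rv/n)
def tool(az,tilt):
    "-x tool = push dir at azimuth az; z leans toward push by tilt"
    base=R.from_euler('xyz',[180,0,az-180],degrees=True)
    a=np.radians(az); ax=np.array([-np.sin(a),np.cos(a),0]) # rotating down(-z) about ax: 
    r=R.from_rotvec(-np.radians(tilt)*ax)
    t=r*base; return t
E
python3 - <<'E'
from h import *
t=tool(69,10); print('z',t.as_matrix()[:,2].round(2),'x',t.as_matrix()[:,0].round(2))
t=tool(69,0)
plan([561,-108,214],t,12)
E
```

```text
z [ 0.06  0.16 -0.98] x [-0.35 -0.92 -0.17]
now [ 149.4 -555.3  214. ] [180.   -0.  -74.9]
[[-0.0, -0.0, 3.0], [-27.1, -42.8, -0.0]]
[[-0.0, -0.0, 3.0], [-29.3, -41.3, -0.0]]
[[-0.0, -0.0, 3.0], [-31.4, -39.7, -0.0]]
[[-0.0, -0.0, 3.0], [-33.5, -38.0, -0.0]]
[[-0.0, -0.0, 3.0], [-35.4, -36.2, -0.0]]
[[-0.0, -0.0, 3.0], [-37.3, -34.3, -0.0]]
[[-0.0, -0.0, 3.0], [-39.0, -32.3, -0.0]]
[[-0.0, -0.0, 3.0], [-40.6, -30.2, -0.0]]
[[-0.0, -0.0, 3.0], [-42.2, -28.1, -0.0]]
[[-0.0, -0.0, 3.0], [-43.6, -25.8, -0.0]]
[[-0.0, -0.0, 3.0], [-44.9, -23.5, -0.0]]
[[-0.0, -0.0, 3.0], [-46.0, -21.1, -0.0]]
```

Call:
servo_tool --plan '[[[0,0,3],[-27,-43,0],0],[[0,0,3],[-29,-41,0],0],[[0,0,3],[-31,-40,0],0],[[0,0,3],[-33,-38,0],0],[[0,0,3],[-35,-36,0],0],[[0,0,3],[-37,-34,0],0],[[0,0,3],[-39,-32,0],0],[[0,0,3],[-41,-30,0],0],[[0,0,3],[-42,-28,0],0],[[0,0,3],[-44,-26,0],0]]' --squeeze 20

```text
time_s: 1.8
ee_pos: [504.6, -179.4, 214.9]
ee_rot: [-179.7, -0.2, -106.4]
force: [0.7, 0.1, -0.1]
gripper_width: 0.2
```

Run:
```python
from h import *
plan([561,-108,130],tool(69,10),5)
```

```text
now [ 504.6 -179.4  214.9] [-179.7   -0.2 -106.4]
[[0.0, -2.0, 0.9], [-16.9, -6.7, 17.0]]
[[0.0, -2.0, 0.9], [-16.4, -6.4, 17.6]]
[[0.0, -2.0, 0.9], [-15.9, -6.2, 18.1]]
[[0.0, -2.0, 0.9], [-15.4, -5.9, 18.7]]
[[0.0, -2.0, 0.9], [-14.8, -5.6, 19.2]]
```

Call:
servo_tool --plan '[[[0,-2,0.9],[-17,-7,17],0],[[0,-2,0.9],[-17,-6.5,18],0],[[0,-2,0.9],[-16,-6,18],0],[[0,-2,0.9],[-15,-6,19],0],[[0,-2,0.9],[-15,-6,19],0],[[0,0,0],[0,0,0],0],[[0,0,0],[0,0,0],0],[[0,0,0],[0,0,0],0],[[0,0,0],[0,0,0],0],[[0,0,0],[0,0,0],0]]'

```text
time_s: 3.05
ee_pos: [561.4, -107.0, 125.7]
ee_rot: [179.8, 10.1, -110.9]
force: [0.1, -0.5, -0.4]
gripper_width: 0.6
```

Run:
```python
from h import *
plan([561,-107,60],tool(69,10),6)
for n in ['scene','side','wrist']: grab(n,n+'1.png')
```

```text
now [ 561.4 -107.   125.7] [ 179.8   10.1 -110.9]
[[0.0, 0.0, 0.0], [1.9, 0.0, 10.8]]
[[0.0, 0.0, 0.0], [1.9, 0.0, 10.8]]
[[0.0, 0.0, 0.0], [1.9, 0.0, 10.8]]
[[0.0, 0.0, 0.0], [1.9, 0.1, 10.8]]
[[0.0, 0.0, 0.0], [1.9, 0.1, 10.8]]
[[0.0, 0.0, 0.0], [1.9, 0.1, 10.8]]
```

View pics/scene1.png

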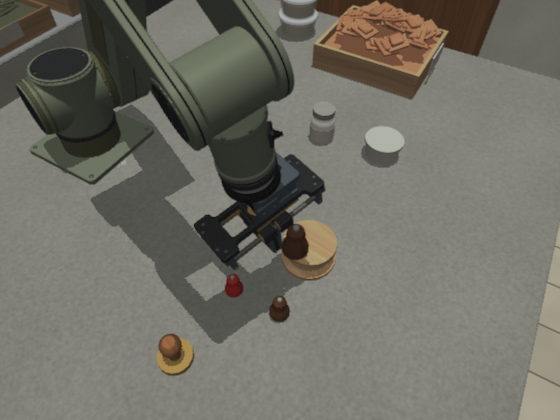

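View pics/wrist1.png

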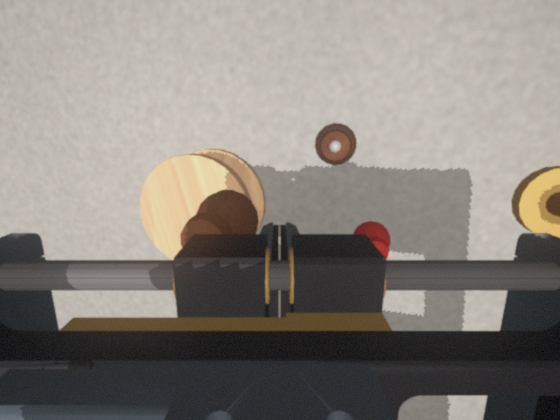

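Scene view: the mill (295,240) is unobstructed, with the fingers just to its left at (272,235). In the wrist view the stand and mill (220,215) are partly hidden behind the finger carriers. Descending now.

Call:
servo_tool --plan '[[[0,0,0],[2,0,11],0],[[0,0,0],[2,0,11],0],[[0,0,0],[2,0,11],0],[[0,0,0],[2,0,11],0],[[0,0,0],[2,0,11],0],[[0,0,0],[1.5,0,8],0],[[0,0,0],[0,0,0],0],[[0,0,0],[0,0,0],0],[[0,0,0],[0,0,0],0],[[0,0,0],[0,0,0],0]]'

```text
time_s: 4.45
ee_pos: [560.9, -106.9, 56.4]
ee_rot: [179.8, 10.1, -110.9]
force: [0.1, 1.4, 0.1]
gripper_width: 0.5
```

Run:
```python
from h import *
u=np.array([np.cos(np.radians(69)),np.sin(np.radians(69))])
M=np.array([579.6,-57.6]); s0=env.state(); p=s0['ee_pos'][:2]
print('gap',(M-p)@u-24-13.3,'lateral',(M-p)@[-u[1],u[0]])
plan([561,-106,60],tool(69,10),1)
a,b=grab('scene')['pixels'][...,::-1],grab('side')['pixels'][...,::-1]
cv2.imwrite('pics/c2.png',np.hstack([cv2.resize(x,None,fx=3.5,fy=3.5,interpolation=3) for x in (a[190:310,235:345],b[170:290,235:345])]))
```

```text
gap 15.410264770799646 lateral 0.2330515613026165
now [ 560.9 -106.9   56.4] [ 179.8   10.1 -110.9]
[[0.3, 0.1, 0.1], [-1.5, 0.3, -3.4]]
```

View pics/c2.png

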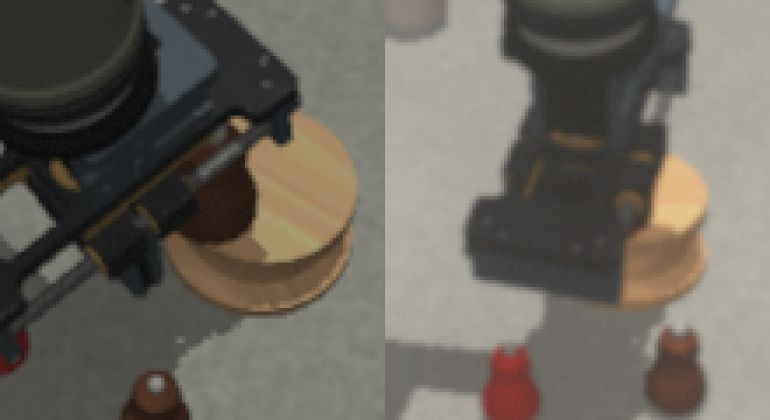

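Run:
```python
from h import *
s=grab('scene'); st=env.state(); Rt=R.from_euler('xyz',st['ee_rot'],degrees=True).as_matrix(); p=st['ee_pos']
for n in [dict(x=-13.5,y=-16,z=0),dict(x=-13.5,y=16,z=0),dict(x=-89,y=38,z=-79),dict(x=-89,y=-38,z=-79),dict(x=-40,y=-20,z=-79),dict(x=-13.5,y=-16,z=-79)]:
    print(n,proj(s,p+Rt@np.array(list(n.values()))).round(1))
uv=(316.4,230.6); e,d=ray(s,uv); el=Rt.T@(e-p); dl=Rt.T@d; t=(-89-el[0])/dl[0]; print('hook',(el+t*dl))
a=s['pixels'][...,::-1]; cv2.imwrite('pics/c3.png',cv2.resize(a[210:290,240:330],None,fx=7,fy=7,interpolation=2))
```

```text
{'x': -13.5, 'y': -16, 'z': 0} [283.1 266.9]
{'x': -13.5, 'y': 16, 'z': 0} [271.7 254.5]
{'x': -89, 'y': 38, 'z': -79} [291.7 197.7]
{'x': -89, 'y': -38, 'z': -79} [322.2 226.3]
{'x': -40, 'y': -20, 'z': -79} [291.6 237.5]
{'x': -13.5, 'y': -16, 'z': -79} [277.2 246.1]
hook [-89.         -21.23168973 -42.75249788]
```

View pics/c3.png

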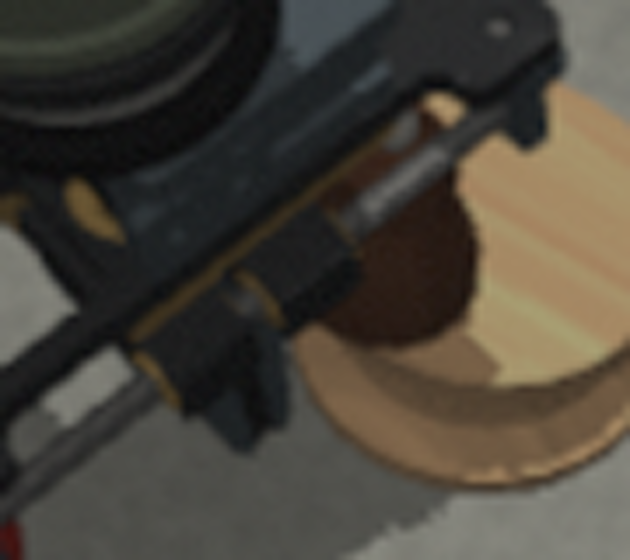

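Run:
```python
from h import *
w=grab('wrist','wrist2.png')
```

```text
(no output)
```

View pics/wrist2.png

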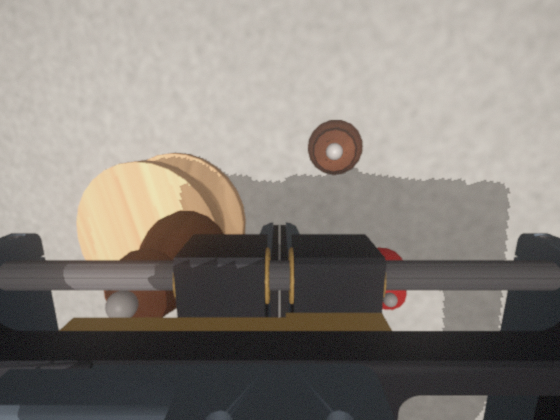

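Run:
```python
from h import *
s=grab('scene'); w=grab('wrist'); st=env.state(); Rt=R.from_euler('xyz',st['ee_rot'],degrees=True).as_matrix(); p=st['ee_pos']
for n,a,b in [('carrier',(290.7,248.6),(193,237)),('hook',(316.4,230.6),(45,235)),('fingertip',(275.5,273),(278,225))]:
    q,e=tri(s,a,w,b); print(n,q.round(1),e.round(1),'tool',(Rt.T@(q-p)).round(1))
print('ball w',onz(w,(121,308),124))
print([ (y,z,proj(w,p+Rt@np.array([-13.5,y,z])).round(0).tolist()) for y in(-16,16) for z in (0,-60)])
```

```text
carrier [ 600.3 -113.6  148.6] 0.3 tool [-23.9 -39.  -90. ]
hook [615.5 -55.5 137.5] 0.6 tool [-80.7 -32.5 -68.6]
fingertip [ 569.8 -106.    36.5] 2.1 tool [-0.6 -8.3 20. ]
ball w [577.75086062 -56.30946889 124.        ]
[(-16, 0, [256.0, 224.0]), (-16, -60, [245.0, 268.0]), (16, 0, [257.0, 276.0]), (16, -60, [247.0, 341.0])]
```

Call:
servo_tool --plan '[[[0.2,0,0],[-1,0,-3.5],0],[[0,0,0],[-4,0,0.5],0],[[0,0,0],[-4,0,0.5],0],[[0,0,0],[-2,0,0.3],0],[[0,0,0],[-1.5,0,0.3],0],[[0,0,0],[-1.5,0,0.3],0],[[0,0,0],[-1.5,0,0.3],0],[[0,0,0],[-1.5,0,0.3],0],[[0,0,0],[-1.5,0,0.3],0],[[0,0,0],[-1.5,0,0.3],0]]'

```text
time_s: 6.0
ee_pos: [568.1, -87.3, 60.1]
ee_rot: [179.9, 10.1, -110.9]
force: [0.0, 0.2, -0.6]
gripper_width: 0.6
```

```bash
cat > look.py <<'E'
import sys
from h import *
tag=sys.argv[1]
u=np.array([np.cos(np.radians(69)),np.sin(np.radians(69))]); n=np.array([-u[1],u[0]])
M=np.array([579.6,-57.6]); st=env.state(); p=st['ee_pos']
print('gap to start mill',((M-p[:2])@u-24-13.3).round(1),'lat',((M-p[:2])@n).round(1),'z',p[2].round(1),st['ee_rot'].round(1),'F',st['force'].round(1),'t',st['time_s'])
w=grab('wrist',f'w_{tag}.png'); s=grab('scene')
cv2.imwrite(f'pics/s_{tag}.png',cv2.resize(s['pixels'][205:285,250:345,::-1],None,fx=5,fy=5,interpolation=2))
E
python3 look.py a
```

```text
gap to start mill -5.5 lat -0.1 z 60.1 [ 179.9   10.1 -110.9] F [ 0.   0.2 -0.6] t 6.0
```

View pics/w_a.png

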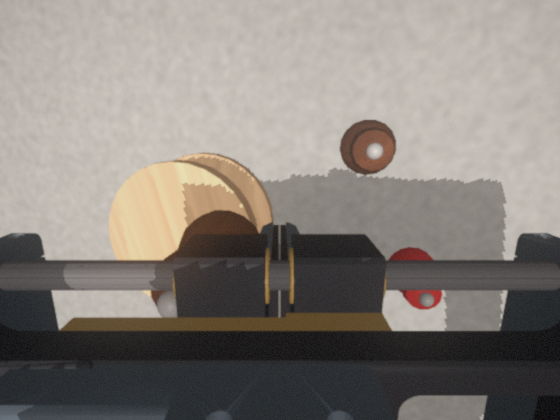

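View pics/s_a.png

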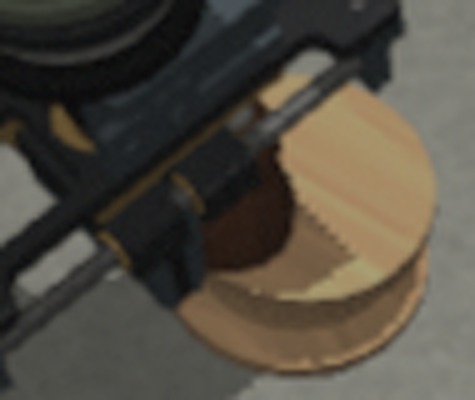

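Wrist view: ball at (168,305), fingers at (278,230). In the scene crop the belly's right edge is at about 308 px, almost unmoved, so contact is just beginning. I keep pushing slowly.

Call:
servo_tool --plan '[[[0,0,0],[-1.5,0,0.3],0],[[0,0,0],[-1.5,0,0.3],0],[[0,0,0],[-1.5,0,0.3],0],[[0,0,0],[-1.5,0,0.3],0],[[0,0,0],[-1.5,0,0.3],0],[[0,0,0],[-1.5,0,0.3],0],[[0,0,0],[-1.5,0,0.3],0],[[0,0,0],[-1.5,0,0.3],0],[[0,0,0],[-1.5,0,0.3],0],[[0,0,0],[-1.5,0,0.3],0]]'

```text
time_s: 7.35
ee_pos: [574.1, -72.3, 60.0]
ee_rot: [180.0, 10.0, -110.9]
force: [0.4, -1.8, 0.9]
gripper_width: 0.2
```

```bash
cat >> look.py <<'E'
print('stand scene',stand2(s,(592.5,-25)))
S=w['pixels'].astype(int); hsv=cv2.cvtColor(w['pixels'],cv2.COLOR_RGB2HSV)
sub=np.zeros(S.shape[:2],bool); sub[292:318,80:260]=1
m=(sub&(hsv[...,1]<60)&(hsv[...,2]>95)).astype(np.uint8)
k,_,stt,ce=cv2.connectedComponentsWithStats(m)
for i in range(1,k):
    if stt[i,4]>40: print('ball?',stt[i].tolist(),ce[i].round(1),onz(w,ce[i],124).round(1))
E
python3 look.py b
```

```text
gap to start mill -21.6 lat 0.1 z 60.0 [ 180.    10.  -110.9] F [ 0.4 -1.8  0.9] t 7.35
stand scene (array([593.37125845, -25.54752488]), 23, np.float64(1.0026562376033477))
ball? [80, 292, 97, 26, 2402] [126.4 304.9] [590.2 -20.9 124. ]
```

View pics/w_b.png

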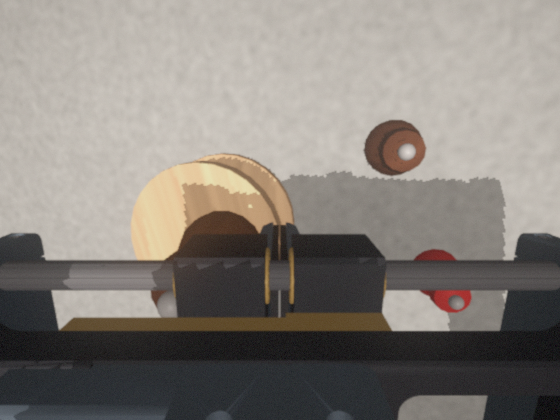

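View pics/s_b.png

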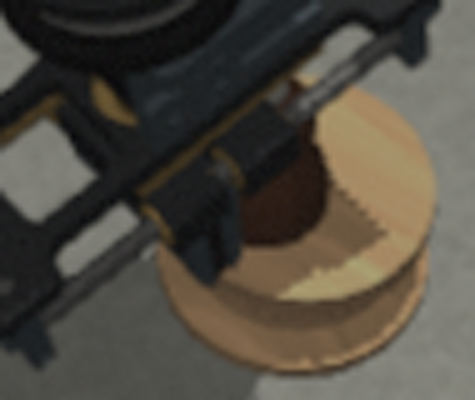

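The ball stays at (168,305) in the wrist view as the tool advances, so the mill slides upright in contact; the stand is unmoved in the scene crop. Next I compute the remaining travel.

Run:
```python
from h import *
w=grab('wrist'); s=grab('scene')
print(onz(w,(168,305),124))
u=np.array([np.cos(np.radians(69)),np.sin(np.radians(69))]); C=np.array([592.3,-24.3])
b=onz(w,(168,305),124)[:2]; print('rem',(C-b)@u,'lat',(C-b)@[-u[1],u[0]])
# scene belly right edge / bottom edge on plane z=67
hsv=cv2.cvtColor(s['pixels'],cv2.COLOR_RGB2HSV)
for r in range(236,258,2): 
    x=np.where(hsv[r,285:325,2]<70)[0]+285; print(r,x.min() if len(x) else None,x.max() if len(x) else None)
```

```text
[585.2737144 -39.1048114 124.       ]
rem 16.3394777093396 lat -1.2540328033644679
236 285 313
238 285 314
240 285 315
242 285 315
244 285 315
246 285 314
248 285 313
250 285 312
252 285 309
254 285 297
256 285 297
```

Call:
servo_tool --plan '[[[0,0,0],[-1.5,0,0.3],0],[[0,0,0],[-1.5,0,0.3],0],[[0,0,0],[-1.5,0,0.3],0],[[0,0,0],[-1.5,0,0.3],0],[[0,0,0],[-1.5,0,0.3],0],[[0,0,0],[-1.5,0,0.3],0],[[0,0,0],[-1.5,0,0.3],0],[[0,0,0],[-1.5,0,0.3],0],[[0,0,0],[-1.0,0,0.2],0],[[0,0,0],[0,0,0],0]]'

```text
time_s: 8.8
ee_pos: [579.1, -59.1, 59.7]
ee_rot: [180.0, 10.0, -110.9]
force: [-0.3, -0.7, 1.2]
gripper_width: 0.6
```

```bash
python3 look.py c
```

```text
gap to start mill -35.7 lat 0.1 z 59.7 [ 180.    10.  -110.9] F [-0.3 -0.7  1.2] t 8.8
stand scene (array([593.00248742, -25.3605675 ]), 21, np.float64(0.5469913305863223))
ball? [80, 292, 97, 26, 2381] [126.1 305. ] [595.3  -7.9 124. ]
```

View pics/w_c.png

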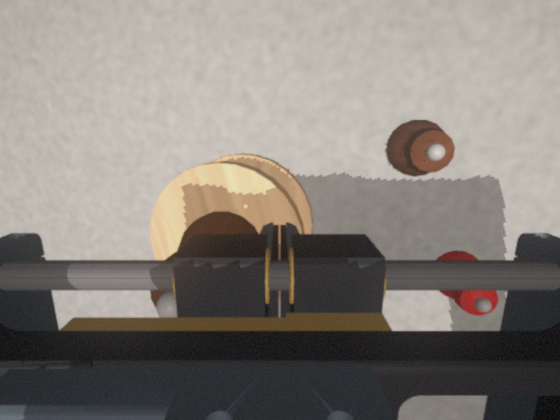

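View pics/s_c.png

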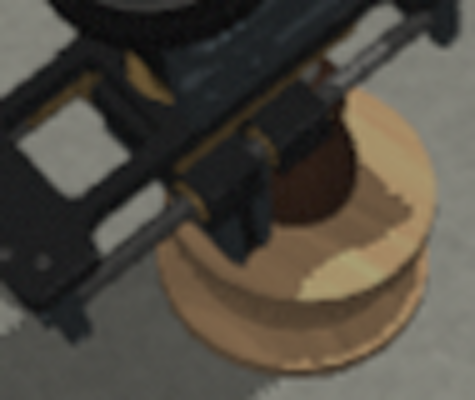

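The mill is upright near the middle and the stand is unmoved. I back off to measure properly.

Call:
servo_tool --plan '[[[0,0,0],[5,0,-1],0],[[0,0,0],[10,0,-2],0],[[0,0,0],[15,0,-3],0],[[0,0,0],[15,0,-8],0],[[0,0,0],[15,0,-20],0],[[0,0,0],[15,0,-30],0],[[0,0,0],[20,0,-40],0],[[0,0,0],[25,0,-40],0],[[0,0,0],[0,0,0],0],[[0,0,0],[0,0,0],0]]'

```text
time_s: 10.15
ee_pos: [522.4, -203.8, 184.7]
ee_rot: [179.9, 10.0, -111.2]
force: [-0.2, -0.4, -0.2]
gripper_width: 0.4
```

Run:
```python
from h import *
print(env.state()['ee_pos'])
s=grab('scene'); d=grab('side'); grab('wrist','wr_d.png')
for f in (s,d): print(stand2(f,(592.3,-24.5)))
a=s['pixels'][...,::-1][190:270,255:350]; b=d['pixels'][...,::-1][180:260,255:350]
cv2.imwrite('pics/c4.png',np.hstack([cv2.resize(x,None,fx=4,fy=4,interpolation=3) for x in (a,b)]))
```

```text
[ 522.36999102 -203.78507863  184.68322861]
(array([592.76633272, -25.05212552]), 45, np.float64(0.908391532532225))
(array([592.14606002, -23.5264641 ]), 31, np.float64(0.8146525301638213))
```

View pics/c4.png

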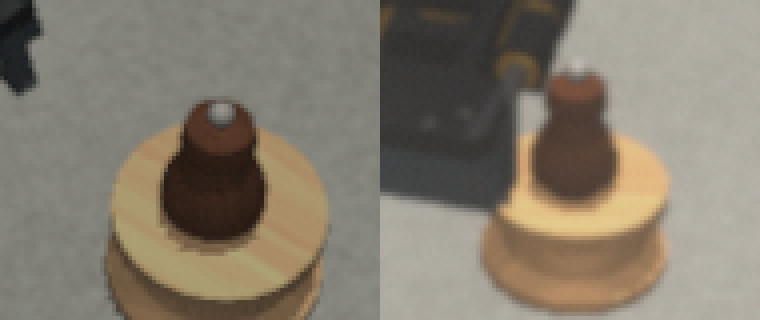

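Run:
```python
from h import *
s=grab('scene'); d=grab('side')
C={0:np.array([592.9,-25.2]),1:np.array([591.6,-23.0])}
B=[]
for i,(f,g) in enumerate([(s,(310,218)),(d,(303.5,197.5))]):
    a,b=map(int,g); w=cv2.cvtColor(f['pixels'],cv2.COLOR_RGB2HSV)[b-7:b+8,a-7:a+8].astype(float)
    q=onz(f,g,124); print('manual',g,q[:2].round(1),'off',(C[i]-q[:2]).round(1))
    if i==0:
        m=np.clip(110-w[...,1],0,None)*(w[...,2]>60); m[:3]=0; print(w[3:12,2:13,1].astype(int)); print(w[3:12,2:13,2].astype(int))
print(tri(s,(310.3,218),d,(303.5,197.3)))
# belly edges in both
for n,f,rows in(('s',s,range(232,250,2)),('d',d,range(212,232,2))):
    v=f['pixels'].max(-1)
    for r in rows:
        x=np.where(v[r,285:330]<105)[0]+285; print(n,r,x.min() if len(x) else '',x.max() if len(x) else '')
for c in ((592.9,-25.2),): print('pred belly centre proj for centred',proj(s,[*c,67]),proj(s,[*c,124]),proj(d,[591.6,-23,67]),proj(d,[591.6,-23,124]))
```

```text
manual (310, 218) [590.8 -28.7] off [2.1 3.5]
[[ 19  26  26  26  24  26  27  24  21  18  16]
 [ 40  70  78  58  35  36  38  41  33  26  21]
 [136 129  66  26  18  17  18  24  65  96  47]
 [137 113  35  18  17  18  18  16  36 133 121]
 [138  93  29  19  17  18  17  17  33 126 134]
 [134 105  31  17  18  17  18  20  46 131 132]
 [140 126  63  19  17  16  19  32  96 138 134]
 [137 137 131  81  44  23  46  95 131 140 142]
 [137 142 135 135 127 111 129 136 133 138 135]]
[[122 118 119 118 118 116 114 119 124 126 127]
 [103  91  88  92 110 112 108 105 107 116 123]
 [ 75  77  89 120 142 148 140 117  83  82 103]
 [ 80  81 101 129 146 152 142 126  99  73  78]
 [ 83  82  96 120 135 141 133 119  94  71  76]
 [ 84  78  82 105 116 121 116 103  83  76  77]
 [ 82  75  69  81  92  96  92  80  77  83  80]
 [ 84  84  78  69  70  66  67  75  82  84  81]
 [ 82  81  83  85  76  69  77  88  88  87  85]]
manual (303.5, 197.5) [588.9 -28.6] off [2.7 5.6]
(array([589.90149239, -26.43902629, 122.31858584]), np.float64(1.8930683535883734))
s 232 296 319
s 234 296 320
s 236 295 321
s 238 295 320
s 240 295 320
s 242 295 320
s 244 296 319
s 246 298 318
s 248 300 317
d 212 285 311
d 214 285 311
d 216 285 311
d 218 285 312
d 220 285 313
d 222 285 312
d 224 285 312
d 226 285 311
d 228 285 308
d 230 285 285
pred belly centre proj for centred [309.96733275 236.40517569] [312.05297772 217.09796099] [303.6862567  218.37952647] [304.46244276 195.98164801]
```

The scene view gives a remaining offset of about (2.1, 3.5) mm, the side view about (2.7, 5.6) mm, and the travel reckoning about 3 mm, all along the same push direction. One more tap of about 4 mm is needed.

Run:
```python
from h import *
plan([561,-106,61],tool(69,10),7)
```

```text
now [ 522.9 -202.9  184.3] [ 179.8   10.  -111.1]
[[0.0, -0.0, -0.0], [-11.6, -0.1, 19.9]]
[[0.0, -0.0, -0.0], [-11.6, -0.1, 19.9]]
[[0.0, -0.0, -0.0], [-11.6, -0.1, 19.9]]
[[0.0, -0.0, -0.0], [-11.6, -0.1, 19.9]]
[[0.0, -0.0, -0.0], [-11.6, -0.1, 19.9]]
[[0.0, -0.0, -0.0], [-11.6, -0.1, 19.9]]
[[0.0, -0.0, -0.0], [-11.6, -0.1, 19.9]]
```

Call:
servo_tool --plan '[[[0,0,0],[-12,0,20],0],[[0,0,0],[-12,0,20],0],[[0,0,0],[-12,0,20],0],[[0,0,0],[-12,0,20],0],[[0,0,0],[-12,0,20],0],[[0,0,0],[-11,0,18],0],[[0,0,0],[-8,0,14],0],[[0,0,0],[0,0,0],0],[[0,0,0],[0,0,0],0],[[0,0,0],[0,0,0],0]]'

```text
time_s: 11.65
ee_pos: [559.1, -101.5, 60.5]
ee_rot: [179.5, 10.0, -110.8]
force: [0.6, 0.0, 0.3]
gripper_width: 0.5
```

Run:
```python
from h import *
plan([578,-62,60],tool(69,10),6)
```

```text
now [ 559.1 -101.5   60.5] [ 179.5   10.  -110.8]
[[0.1, -0.0, 0.0], [-7.2, -0.6, 1.3]]
[[0.1, -0.0, 0.0], [-7.2, -0.6, 1.3]]
[[0.1, -0.0, 0.0], [-7.2, -0.6, 1.3]]
[[0.1, -0.0, 0.0], [-7.2, -0.6, 1.3]]
[[0.1, -0.0, 0.0], [-7.2, -0.6, 1.3]]
[[0.1, -0.0, 0.0], [-7.2, -0.6, 1.3]]
```

Call:
servo_tool --plan '[[[0.1,0,0],[-7,-0.6,1.3],0],[[0.1,0,0],[-7,-0.6,1.3],0],[[0.1,0,0],[-7,-0.6,1.3],0],[[0.1,0,0],[-6,-0.6,1],0],[[0.1,0,0],[-5,-0.6,0.9],0],[[0,0,0],[-4,-0.6,0.7],0],[[0,0,0],[-2,0,0.3],0],[[0,0,0],[-1.5,0,0.3],0],[[0,0,0],[0,0,0],0],[[0,0,0],[0,0,0],0]]'

```text
time_s: 12.9
ee_pos: [578.5, -63.5, 61.4]
ee_rot: [-179.9, 10.0, -110.8]
force: [-0.4, 0.3, -0.5]
gripper_width: 0.4
```

Run:
```python
from h import *
plan([580.5,-55.4,60],tool(69,10),4)
```

```text
now [578.5 -63.5  61.4] [-179.9   10.  -110.8]
[[-0.0, -0.0, 0.0], [-2.0, 0.3, 0.7]]
[[-0.0, -0.0, 0.0], [-2.0, 0.3, 0.7]]
[[-0.0, -0.0, 0.0], [-2.0, 0.3, 0.7]]
[[-0.0, -0.0, 0.0], [-2.0, 0.3, 0.7]]
```

Call:
servo_tool --plan '[[[0,0,0],[-1.3,0.3,0.5],0],[[0,0,0],[-1.3,0.2,0.5],0],[[0,0,0],[-1.2,0.2,0.4],0],[[0,0,0],[-1.2,0,0.3],0],[[0,0,0],[-1.2,0,0.3],0],[[0,0,0],[-1.0,0,0.2],0],[[0,0,0],[-0.8,0,0.2],0],[[0,0,0],[0,0,0],0],[[0,0,0],[0,0,0],0],[[0,0,0],[0,0,0],0]]'

```text
time_s: 14.15
ee_pos: [581.0, -55.5, 60.6]
ee_rot: [-179.8, 9.9, -110.8]
force: [0.1, -0.5, 0.9]
gripper_width: 0.4
```

Run:
```python
from h import *
plan([580.5,-55.4,60],tool(69,10),1)
```

```text
now [581.  -55.5  60.6] [-179.8    9.9 -110.8]
[[-0.1, -0.1, 0.2], [0.1, 0.5, 0.5]]
```

The target is reached, so I back off along the push line and clear everything.

Call:
servo_tool --plan '[[[0,0,0],[4,0,-1],0],[[0,0,0],[10,0,-2],0],[[0,0,0],[15,0,-3],0],[[0,0,0],[15,0,-8],0],[[0,0,0],[15,0,-20],0],[[0,0,0],[15,0,-35],0],[[0,0,0],[25,0,-45],0],[[0,0,0],[30,15,-45],0],[[0,0,0],[30,20,-20],0],[[0,0,0],[0,0,0],0]]'

```text
time_s: 15.4
ee_pos: [474.5, -230.8, 215.9]
ee_rot: [-179.7, 9.8, -111.1]
force: [0.8, 0.0, 0.0]
gripper_width: 0.1
```

Run:
```python
from h import *
st=env.state(); print(st['ee_pos'],st['qvel'].round(2))
s=grab('scene','scene_e.png'); d=grab('side')
for f in (s,d): print(stand2(f,(592.3,-24.5)))
a=s['pixels'][...,::-1][190:270,255:350]; b=d['pixels'][...,::-1][180:260,255:350]
cv2.imwrite('pics/c5.png',np.hstack([cv2.resize(x,None,fx=4,fy=4,interpolation=3) for x in (a,b)]))
for n,f,rows in(('s',s,range(230,246,2)),('d',d,range(208,228,2))):
    v=f['pixels'].max(-1)
    for r in rows:
        x=np.where(v[r,288:330]<105)[0]+288; print(n,r,x.min() if len(x) else '',x.max() if len(x) else '')
w=cv2.cvtColor(s['pixels'],cv2.COLOR_RGB2HSV)
print(w[211:224,304:320,1])
```

```text
[ 474.50209843 -230.79803055  215.93521225] [ 0.54  0.46 -0.75  1.45 -0.43 -0.34]
(array([592.78112712, -25.04232615]), 44, np.float64(0.520924394572097))
(array([591.65873959, -22.79795939]), 41, np.float64(0.7303489941294514))
s 230 298 321
s 232 297 322
s 234 297 322
s 236 297 322
s 238 297 322
s 240 297 322
s 242 297 321
s 244 299 321
d 208 298 310
d 210 297 310
d 212 296 311
d 214 295 311
d 216 294 312
d 218 294 313
d 220 294 313
d 222 294 312
d 224 296 311
d 226 298 309
[[ 17  19  19  18  15  16  16  16  18  16  16  17  17  17  16  17]
 [ 17  17  16  17  16  16  16  16  17  17  19  15  19  17  17  16]
 [ 19  17  17  20  27  26  25  25  22  25  23  20  17  17  16  16]
 [ 17  20  37  55  86  75  42  32  29  29  43  36  25  22  16  16]
 [ 20  43 110 140 103  34  16  15  16  18  26 103  94  43  22  15]
 [ 45 116 136 134  72  20  18  18  16  18  25  65 133  96  45  22]
 [115 136 134 137  65  16  16  18  18  17  17  42 136 135  97  43]
 [141 139 137 134  85  19  18  17  16  18  17  64 129 135 138  70]
 [141 136 133 134 126  66  21  15  18  16  45 120 136 136 135  94]
 [129 136 136 133 134 131  80  45  35  75 122 140 140 136 140 137]
 [139 141 134 139 136 139 134 128 129 131 137 143 139 134 136 133]
 [131 129 136 139 134 131 135 134 137 137 139 135 139 139 137 133]
 [132 133 136 131 136 137 137 134 135 132 132 132 134 137 143 138]]
```

View pics/c5.png

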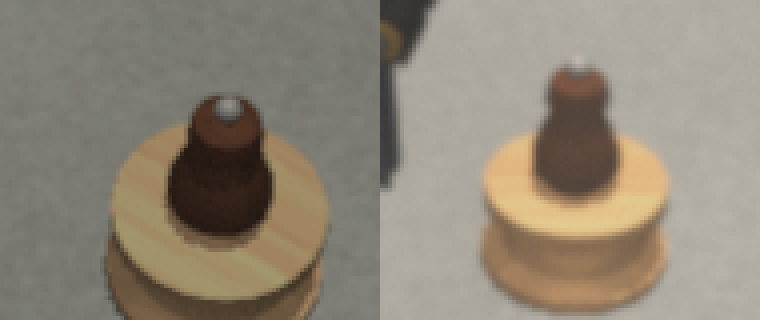

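View pics/scene_e.png

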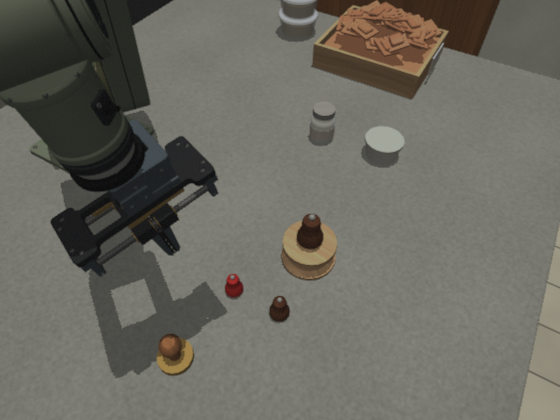

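Both views now match a centred mill. In scene the ball is at (311.6,217), expected (312.1,217.1), and the belly's mid-column is 309.5, expected 310.0. In side the ball is at (304.3,196), expected (304.5,196.0). The stand and bystanders are where they were, and the arm is clear.

Run:
```python
from h import *
print(env.job_done())
```

```text
the job is handed in; nothing more can be done
None
```

The pepper mill now stands upright in the middle of its stand, within about 1–2 mm by both cameras, and the job is handed in.

**What I did:** I chose the larger dark mill, the one on the stand, and left the red and the smaller dark one alone. With the fingers closed and tilted 10°, I pushed it low on the belly for about 30 mm. I then backed off to measure and gave one last tap of about 4 mm. The arm finished clear of everything at about 15.5 s. Every force reading was under 2 N.

**Last checks:**
- **Mill:** the ball and belly are within about 0.5 px of where a centred mill should appear, in both the scene and side views.
- **Stand:** its fitted centre is the same as at the start, to within about 0.3 mm in each view.
- **Other things:** the jar, tub, stamp and the two small mills look unmoved in the last scene picture. I judged this by eye, not by measuring.

**Disagreements:**
- The scene and side cameras differ by about 2 mm on absolute position, which is within their calibration. I therefore compared the mill with the stand within each view.
- Before the last tap, the estimates of the distance still to go ranged from about 3 to 6 mm. I used 4 mm, and the last pictures bore it out.

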